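Third hand: load the vial holder and press it against the sprung stop

ROBOT

A 6-joint arm with a two-finger parallel gripper is mounted at the origin on a cart in front of the work surface, level with it; the furniture and walls round the work are solid. World frame = base frame: x ahead of the robot, y to its left, z up, the work surface at z = 0. Lengths are in m, angles in rad, forces in N, time in s.
With the tool pointing down it reaches from about 0.375 to 0.9 m from the base axis. Payload 3.1 kg.
Tool frame: the origin (TCP) lies at the very end of the fingers, on their centre line; the grasp point (between the pads) lies 19 mm behind it; z points along the fingers, y is the direction in which the jaws open and shut (so a half turn about z gives the same grasp; the last joint's range is limited). The gripper opens to 87 mm and grips with 3 to 60 N. Pads are 19 mm wide; open, the fingers measure 117 mm over their backs; the gripper's body (75 mm by 190 mm) begins 51 mm behind the grasp point.
Start: joints at [-1.359, 0.527, 1.433, -0, 1.181, -0.178], TCP at [0.238, -0.578, 0.223] pointing down, gripper open.
Joint ranges: [-3.08, 3.08], [-0.75, 2.2], [0.22, 2.44], [-1.43, 4.57], [0, 2.65], [-2.85, 2.85]. Speed limits (rad/s): [2.79, 2.79, 3.14, 3.14, 3.14, 3.14].

INTERFACE

Orientations are given as a unit quaternion [x, y, z, w].
In Python, from workcell import bot gives the robot as it stands.
- The arm moves only by the shell command python3 -m handwheel 'ROWS' [FORCE]. ROWS is JSON, one flat list of numbers, 5 for each row, row after row: the shift along the tool's x, y, z normalised to -1 to 1, where 1 is 0.12 m, then the turn about the tool's z normalised to -1 to 1, where 1 is 90 degrees, then the finger opening in mm, from 0 to 87. A call has 1 to 5 rows; each row is the pose to reach, as a shift and turn from the pose measured when the call began, along the tool's axes at that moment; what a row does not reach only later rows make up. A row lasts 1/12 s, in which the tool goes at most 41.7 mm and 7.16 degrees, less where a joint would pass 70% of its speed; a pose out of reach is approached as far as the arm can. A call with a number of a shift or a turn outside -1 to 1 is refused whole. A call with a gripper value outside its range is refused whole. The fingers move at their own pace and stop on an object; FORCE is the grip in N (left out, the last holds). Time passes only in rows, so rows that repeat a pose let the fingers close. It gives the time, the measured TCP pose, the force and the opening at its end, in the units of the state.
- bot.observe(): the state, without advancing time (a new reading comes with each control period).
- bot.camera(name): name is "side" or "top"; returns a dict with "color" (480x640x3 uint8, red, green, blue), "camera_matrix" (3x3 intrinsics, pixels), "R" (3x3) and "t" (3): a world point X has camera coordinates R X + t. Camera axes: x right, y down, z forward; pixel columns grow to the right and rows downward; lengths in m; the calibration is good to about 2 mm. A picture is of the moment at which its call begins. There is no depth.
- bot.job_done(): hands the job in, once; it reports no verdict.
Trained networks look in the newest picture that a camera, given by its name, has taken for a name from the list of things; names that differ only in an ending like _2 or _b are one class to them, and where a whole thing is asked for, a point or a joint stands for the part that bears it (a point fixed in the world has none). Each returns a list of dicts, best first, with "p" (0 to 1); they miss things now and then, are a little off and sometimes report something else, mostly with a low value. They report only what shows in the picture. A call takes as long as a camera call. They do not tell look-alikes from the thing itself.
- bot.recognise(camera, query): "point" ([column, row] in pixels, amid what is visible of it).
- bot.trace(camera, query): "mask" (480x640 bool, what is visible of it) and "point" ([column, row] in pixels, amid what is visible of it).
The state is a dict: "time": time; "joint_pos": joint angles; "joint_velocities": joint speeds; "effort": joint torques, N m; "eef_pos": TCP position; "tcp_rot": TCP orientation; "ft_force": force on the tool from outside, world axes, zero at the start; "torque": the same for the moment, N m; "finger_gap": finger opening in m.
Only numpy, scipy, OpenCV 4.12 (cv2) and the standard library are available. Lean on these libraries where they do the work, as an engineer would, in place of code of your own. Each camera call takes 0.05 s, during which the arm holds its last target. There are 200 camera calls.

TASK

Take the smallest of the three bottles that stand near the front edge of the worktop, the vial, and lower it gently into the deep round well of the white holder block; let go of it there, standing on the bottom. Then push the holder, square and centred, against the sprung stop of its base plate until the stop pad has gone back about half of its 20 mm travel (about 7 N), never all the way, and finish while still holding that steady push, so that I can screw the holder down. Leave the other two bottles and the roll of tape where they are.

Things in the scene. Friction and masses are not known exactly. Their poses are not given: they have to be found in the camera images.
- vial: The smallest of the three screw-capped bottles in a loose row near the front edge of the worktop, between the tape and the timer (the bottles at the back right are not meant): 32 mm diameter, 58 mm tall, 30 g. The lower 34 mm is the round body (32 mm), above it is the ribbed cap, 29 mm in diameter. Origin: centre of the underside; z up along its axis. The three bottles may stand in any order.
- holder: Loose white plastic block, about 0.3 kg, standing on the base plate: 60 mm (x) by 52 mm (y) by 40 mm high, with one round well in its top, 39 mm in diameter and 32 mm deep (its bottom is 8 mm above the holder's underside). Origin: on the well's axis, at the underside; z up. Its flat front face is at x = +30 mm; a thin slotted flange, 8 mm high, sticks out behind from x = -30 to -50 mm. Graspable across its 52 mm width (y); it slides freely on the plate.
- fixture: Fixed grey-painted metal base plate, 170 mm (x -75 to +95 mm) by 110 mm (y) and 6 mm thick, lying on the worktop, with a dark upright fence, 80 mm wide and 50 mm high over the worktop, at x = +74 to +84 mm. Origin: on the centre line, at the underside (worktop level); x points along the plate towards the fence: the direction to push. Its yaw varies.
- stop_face (a point): Centre of the front face of the stop pad, the black rubber facing of the sprung stop in front of the fence, 44 mm wide and 28 mm high. It lies 24 mm above the worktop, axes as the fixture's. At rest the face is at fixture x = +45 mm; it slides straight back along fixture x.
- stop_slide (a joint): How far the stop pad is pushed back, in m: 0 at rest, 0.020 fully home against its end stop. Spring 700 N/m without preload: half way (0.010) takes about 7 N.
- bottle_mid: Bystander: dark bottle, 48 mm diameter, 90 mm tall. Origin: centre of the underside.
- bottle_big: Bystander: the largest bottle, 56 mm diameter, 105 mm tall. Origin: centre of the underside.
- tape: Bystander: roll of tape lying flat, 72 mm diameter, 19 mm high. Origin: centre of the underside.
There are look-alikes about, which are no part of the job. Of the things shaped like the fixture, the grey one is meant.

How it is judged:
On the way, in this order (a step that is already met when the one before it is completed fails the run):
1. the vial stands upright on the bottom of the holder's well, let go (horizontal distance between vial and holder below 0.006 m and z of vial in the frame of holder between 0.005 and 0.011 m and angle between vial's own z axis and vertical below 0.15 rad and contact force between the fingers and vial below 0.1 N and value of joint stop_slide below 0.003 m), for 0.2 s.
2. the robot presses the holder steadily against the stop pad (value of joint stop_slide between 0.0055 and 0.015 m and contact force between holder and stop_slide above 3.5 N and contact force between any of the fingers, the arm and holder above 1 N), for 0.5 s.
At the end, for the whole second after the job is handed in: Held by the robot, the holder presses the stop pad back 5.5 to 15 mm (3.5 to 12 N), still, upright on the plate (under 6 mm over it), within 8 mm of its centre line and square within 0.1 rad; the vial stands upright on the well bottom, untouched by the robot (all of step 2 and velocity of joint stop_slide between -0.005 and 0.005 m/s and contact force between holder and stop_slide below 12 N and y of holder in the frame of fixture between -0.008 and 0.008 m and z of holder in the frame of fixture below 0.012 m and angle between the x axis of holder and the x axis of fixture, either way round below 0.1 rad and x of holder in the frame of stop_face below -0.027 m and angle between holder's own z axis and vertical below 0.1 rad and horizontal distance between vial and holder below 0.006 m and z of vial in the frame of holder between 0.005 and 0.011 m and angle between vial's own z axis and vertical below 0.15 rad and contact force between each of the fingers, the arm and vial below 0.1 N); the arm keeps its last pose, push and grip.
It fails at once if the stop pad is pushed all the way back (value of joint stop_slide above 0.019 m).
It fails at once if the vial is pressed hard into the holder (contact force between vial and holder above 25 N).
It fails at once if the vial is dropped into the well from more than about 10 mm (horizontal distance between vial and holder below 0.02 m and z of vial in the frame of holder below 0.03 m and linear speed of vial above 0.45 m/s).
It fails at once if the holder is tipped over (angle between holder's own z axis and vertical above 0.4 rad).
It fails at once if another bottle or the tape is disturbed (distance of any of bottle_mid, bottle_big, tape from where it was at the start of the episode above 0.03 m).
It also fails if it takes over 54 s, if anything falls off the work surface, if the arm or the gripper's body presses on something with over 40 N, if the wrist force passes 120 N, or if a joint passes its speed limit or range.

## Working session

There is one attempt and no reset: what is moved stays moved. The work goes in short steps, Python scripts to look and compute and a shell command to move; the robot and the scene stay as the last step left them, time stands still between calls to the robot, and variables do not carry over. Pictures are saved under pics/ and viewed, about 8 in all and at most 12, crops included, and the job is handed in when it is done.

```bash
mkdir -p pics; ls
python3 - <<'E'
from workcell import bot
import cv2,numpy as np
s=bot.observe();print(s['time'],s['eef_pos'],s['tcp_rot'],s['finger_gap'])
for n in('side','top'):
    c=bot.camera(n);cv2.imwrite(f'pics/{n}0.png',c['color'][:,:,::-1])
    print(n,np.round(c['camera_matrix'],1).tolist(),np.round(c['R'],4).tolist(),np.round(c['t'],4).tolist())
    for q in('vial','holder','fixture','stop_face','bottle_mid','bottle_big','tape'):
        print(q,[(np.round(d['point']).tolist(),round(d['p'],2)) for d in bot.recognise(n,q)[:5]])
E
```

```text
pics
0.0 [ 0.23792848 -0.57716329  0.22160781] [ 9.80973243e-01  1.94140135e-01 -3.19740206e-05 -1.05012384e-03] 0.08719901138919459
side [[622.4, 0.0, 315.4], [0.0, 622.4, 236.9], [0.0, 0.0, 1.0]] [[-0.9861, -0.1654, 0.0149], [-0.0994, 0.5157, -0.851], [0.1331, -0.8406, -0.525]] [0.4717, 0.2067, 1.4497]
vial [([303.0, 338.0], 0.63), ([311.0, 210.0], 0.39)]
holder [([316.0, 296.0], 0.38)]
fixture [([319.0, 178.0], 0.94), ([312.0, 218.0], 0.89)]
stop_face [([313.0, 172.0], 0.59)]
bottle_mid [([313.0, 296.0], 0.69)]
bottle_big [([329.0, 263.0], 0.77)]
tape [([316.0, 253.0], 0.56)]
top [[545.2, 0.0, 313.8], [0.0, 545.2, 241.6], [0.0, 0.0, 1.0]] [[0.0126, -0.9996, 0.0234], [-0.9978, -0.0141, -0.0655], [0.0658, -0.0225, -0.9976]] [-0.2583, 0.5114, 1.526]
vial [([163.0, 252.0], 0.55)]
holder [([355.0, 246.0], 0.65)]
fixture [([445.0, 227.0], 0.97), ([370.0, 235.0], 0.76)]
stop_face [([259.0, 259.0], 0.65), ([453.0, 212.0], 0.49)]
bottle_mid [([212.0, 253.0], 0.79)]
bottle_big [([259.0, 256.0], 0.55)]
tape [([297.0, 256.0], 0.84)]
```

View pics/side0.png

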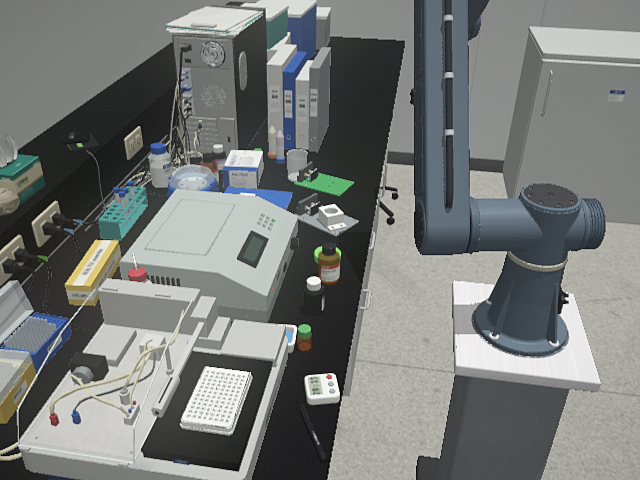

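View pics/top0.png

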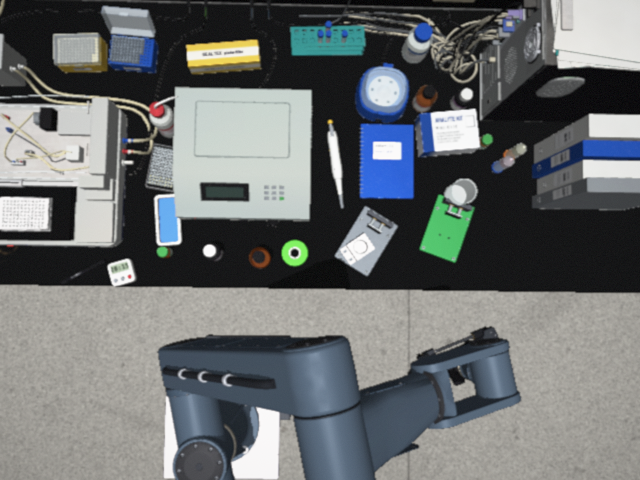

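Candidates for the vial: the green-capped small bottle at side (304,338)/top (163,252), the white-capped one (314,293)/(212,252), and the brown one (329,263)/(259,257). The green-capped one is clearly the smallest. Candidates for the fixture: the grey plate at top (367,240) and the green one at (448,227); the grey one is meant. I'll confirm both in one crop.

```bash
cat > h.py <<'E'
import numpy as np,cv2
from workcell import bot
from scipy.optimize import least_squares
def proj(c,X):
    X=np.atleast_2d(X);p=(np.array(c['R'])@X.T).T+np.array(c['t']);q=(np.array(c['camera_matrix'])@p.T).T
    return q[:,:2]/q[:,2:]
def ray_z(c,uv,z):
    K,R,t=[np.array(c[k],float) for k in('camera_matrix','R','t')]
    d=R.T@np.linalg.inv(K)@np.array([*uv,1.]);o=-R.T@t
    return o+d*(z-o[2])/d[2]
def tri(cs,uvs):
    f=lambda X:np.concatenate([proj(c,X)[0]-u for c,u in zip(cs,uvs)])
    r=least_squares(f,[.5,0,.03]);return r.x,r.fun
def crop(c,x,y,w,h,k):
    return cv2.resize(c['color'][y:y+h,x:x+w,::-1],None,fx=k,fy=k,interpolation=cv2.INTER_CUBIC)
E
python3 - <<'E'
from h import *
s=bot.camera('side')
for q in('vial','bottle_mid','bottle_big','holder'):
    for d in bot.trace('side',q)[:2]: 
        m=d['mask'];ys,xs=np.nonzero(m);print('side',q,round(d['p'],2),xs.min(),xs.max(),ys.min(),ys.max(),m.sum(),xs.mean(),ys.mean())
t=bot.camera('top')
for q in('vial','holder','bottle_mid','bottle_big'):
    for d in bot.trace('top',q)[:2]: 
        m=d['mask'];ys,xs=np.nonzero(m);print('top',q,round(d['p'],2),xs.min(),xs.max(),ys.min(),ys.max(),m.sum(),xs.mean(),ys.mean())
a=crop(s,270,180,100,75,4);b=crop(t,325,200,100,75,4);e=crop(s,265,310,100,75,4);f=crop(t,130,220,100,75,4)
cv2.imwrite('pics/c1.png',np.vstack([np.hstack([a,b]),np.hstack([e,f])]))
X,r=tri([s,t],[np.array([304.,337]),np.array([163.,252])]);print(X,r)
E
```

```text
side vial 0.65 298 311 324 351 349 304.48424068767906 337.7048710601719
side bottle_mid 0.73 304 324 276 315 695 313.7841726618705 296.27625899280577
side bottle_big 0.79 318 339 242 284 810 328.78395061728395 263.68148148148146
side holder 0.76 319 345 205 229 512 331.81640625 216.95703125
top vial 0.55 157 171 246 257 139 164.23021582733813 251.87769784172662
top holder 0.61 341 373 234 261 535 357.2598130841121 247.8018691588785
top bottle_big 0.86 250 269 248 267 322 259.2422360248447 257.7080745341615
[0.47695833 0.16867391 0.0337347 ] [-0.5636716  -0.05585391  0.07427383  0.72208282]
```

View pics/c1.png

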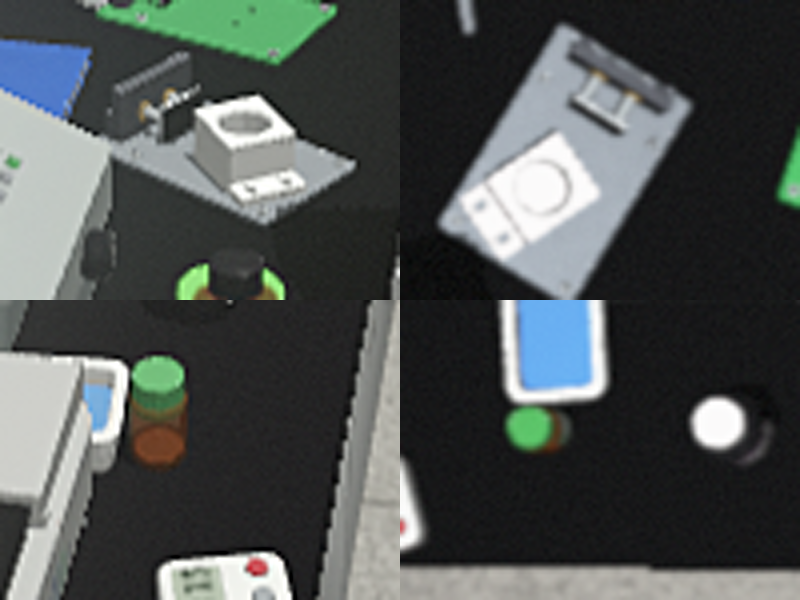

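The crop confirms it. The green-capped amber vial (side ~(304,338), top cap ~(162,252)) is the smallest and stands beside a tray. The grey plate carries the white holder, which is turned relative to the plate, with the flange at lower left in the top view. Next I'll enlarge to pick corners.

Run:
```python
from h import *
s=bot.camera('side');t=bot.camera('top')
a=crop(s,314,202,40,30,10);b=crop(t,337,231,40,30,10);e=crop(s,285,322,40,30,10);f=crop(t,145,237,40,30,10)
cv2.imwrite('pics/c2.png',np.vstack([np.hstack([a,b]),np.hstack([e,f])]))
# green cap
for n,c,(x,y) in(('side',s,(285,318)),('top',t,(145,237))):
    h=cv2.cvtColor(c['color'],cv2.COLOR_RGB2HSV)[y:y+40,x:x+40]
    m=((h[...,0]>45)&(h[...,0]<80)&(h[...,1]>90)).astype(np.uint8);ys,xs=np.nonzero(m);print(n,xs.min()+x,xs.max()+x,ys.min()+y,ys.max()+y,xs.mean()+x,ys.mean()+y,len(xs))
for n,c in(('side',s),('top',t)):print(-np.array(c['R']).T@c['t'])
```

```text
side 296 310 324 337 304.08666666666664 330.2866666666667 150
top 156 167 247 257 161.58928571428572 251.63392857142858 112
[0.29280133 1.19009473 0.92998581]
[ 0.41311015 -0.2165681   1.56180184]
```

View pics/c2.png

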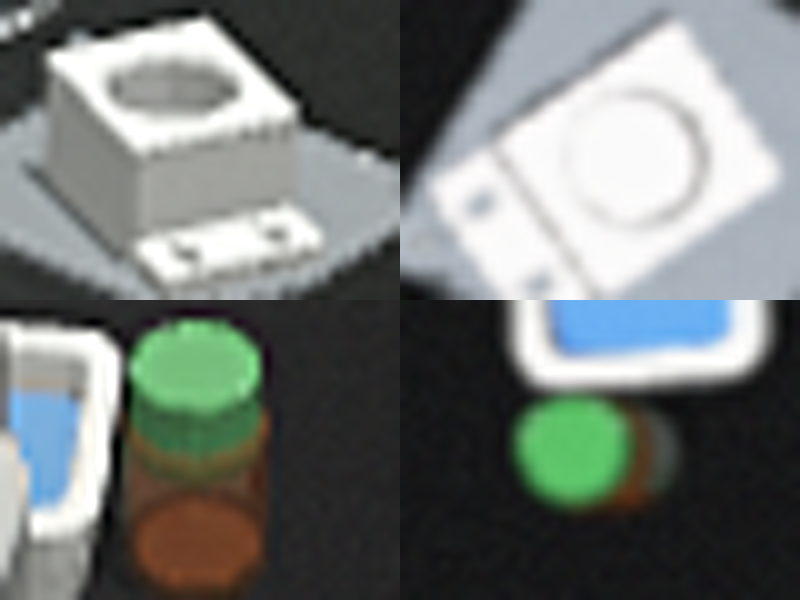

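```bash
cat > fit.py <<'E'
from h import *
def px(o,k,pts): return (np.array(pts,float)+.5)/k-.5+np.array(o)
def fit(c,M,obs,fz=None):
    # obs: list of (cam idx, model pts idx, pixels); unknown x,y,z,yaw
    def f(p):
        z=p[3] if fz is None else fz
        a=p[2];R=np.array([[np.cos(a),-np.sin(a)],[np.sin(a),np.cos(a)]])
        r=[]
        for i,m,u in obs:
            m=np.array(m,float);X=np.c_[m[:,:2]@R.T+p[:2],m[:,2]+z];r.append((proj(c[i],X)-u).ravel())
        return np.concatenate(r)
    r=least_squares(f,[.5,-.3,-.8,0.]);return r.x,r.fun
E
python3 - <<'E'
from fit import *
s=bot.camera('side');t=bot.camera('top');C=[s,t]
X,r=tri(C,[px((285,322),10,[196,66]),px((145,237),10,[173,149])]);print('vial top',X,r)
print('vial xy z=.058 side,top',ray_z(s,px((285,322),10,[196,66]),.058),ray_z(t,px((145,237),10,[173,149]),.058))
h=.040
ms=[[.03,.026,h],[-.03,.026,h],[.03,-.026,h],[-.03,-.026,h],[0,0,h]]
us=px((314,202),10,[[48,57],[140,152],[208,18],[298,108],[172,85]])
ut=px((337,231),10,[[280,20],[95,140],[382,175],[195,297],[236,160]])
for o in([(0,ms,us),(1,ms,ut)],):
    p,r=fit(C,None,o);print('holder both',p,np.round(r,1))
for o in([(0,ms,us)],[(1,ms,ut)]):
    p,r=fit(C,None,o,.006);print('one view z=6mm',p[:3],np.abs(r).max())
X,r=tri(C,[us[4],ut[4]]);print('well centre tri',X,r)
mt=np.array([[.095,.055,.006],[.095,-.055,.006],[-.075,.055,.006],[-.075,-.055,.006]])
utf=px((325,200),4,[[167,22],[292,105],[38,225],[172,300]])
usf=px((270,180),4,[[265,222],[354,162]])
p,r=fit(C,None,[(1,mt,utf),(0,mt[2:],usf)]);print('fixture both',p,np.round(r,1))
p,r=fit(C,None,[(1,mt,utf)],0);print('fixture top',p[:3],np.abs(r).max())
E
```

```text
vial top [0.47732175 0.16611058 0.05644717] [-0.61271113 -0.0611858   0.08052277  0.77885102]
vial xy z=.058 side,top [0.47565879 0.16788882 0.058     ] [0.47939047 0.16600112 0.058     ]
holder both [ 0.49957873 -0.38104145 -0.97312259  0.00629882] [-0.7 -0.3 -1.1 -0.5 -0.8  0.2 -0.6  0.4 -0.7 -0.2 -0.4  0.9  0.2  0.7
 -0.3  0.9  0.6  0.6  0.2  0.6]
one view z=6mm [ 0.49741242 -0.38157612 -0.95496865] 0.3657998951360071
one view z=6mm [ 0.50163511 -0.38088208 -0.98434599] 0.37608415917151206
well centre tri [ 0.49945468 -0.38059585  0.04598763] [-0.6367806  -0.05299607  0.05613128  0.60987827]
fixture both [ 0.51197083 -0.39793235 -0.5363586  -0.00090135] [-1.   0.5  0.4 -0.3  0.7  0.1  0.   1.4 -1.4 -0.3 -0.4  0.2]
fixture top [ 0.5132078  -0.39763625 -0.54617486] 1.0241887834410477
```

```bash
python3 - <<'E'
from h import *
s=bot.camera('side');t=bot.camera('top')
for n,c,uv,zs in(('cent front foot side',s,(272,318),(0,)),('cent front right side',s,(297,262),(0,.05)),('cent top edge top',t,(190,220),(.05,.1,.15,.2)),('leftdev corner',t,(122,245),(.05,.08,.1)),('leftdev corner side',s,(287,340),(.05,.08,.1)),('tray',t,(166,244),(.03,)),('timer',t,(121,260),(.02,)),('mid',t,(212,252),(.09,)),('big',t,(259,257),(.105,))):
    for z in zs: print(n,np.round(ray_z(c,uv,z),3))
E
python3 -m handwheel '[0.7,0,0,0.07,50, 1,0,0,0.14,50, 1,0,0,0.2,50, 1,0,0,0.25,50, 1,0,0,0.25,50]' 20
```

```text
cent front foot side [0.569 0.078 0.   ]
cent front right side [ 0.556 -0.164  0.   ]
cent front right side [ 0.542 -0.091  0.05 ]
cent top edge top [0.568 0.093 0.05 ]
cent top edge top [0.563 0.083 0.1  ]
cent top edge top [0.558 0.073 0.15 ]
cent top edge top [0.553 0.062 0.2  ]
leftdev corner [0.496 0.278 0.05 ]
leftdev corner [0.494 0.268 0.08 ]
leftdev corner [0.493 0.261 0.1  ]
leftdev corner side [0.506 0.203 0.05 ]
leftdev corner side [0.499 0.237 0.08 ]
leftdev corner side [0.494 0.259 0.1  ]
tray [0.502 0.162 0.03 ]
timer [0.456 0.289 0.02 ]
mid [0.478 0.024 0.09 ]
big [ 0.466 -0.104  0.105]
time: 2.02
eef_pos: [0.3511, -0.5309, 0.2225]
tcp_rot: [1.0, 0.0, -0.0, 0.0]
ft_force: [-0.5, -0.1, 0.1]
finger_gap: 0.0617
```

```bash
python3 -m handwheel '[0.06,-0.32,0,0,50, 0.12,-0.65,0,0,50, 0.18,-0.97,0,0,50, 0.18,-0.97,0,0,50]' >/dev/null
python3 -m handwheel '[0.06,-0.32,0,0,50, 0.12,-0.65,0,0,50, 0.18,-0.97,0,0,50, 0.18,-0.97,0,0,50]' >/dev/null
python3 -m handwheel '[0.06,-0.32,0,0,50, 0.12,-0.65,0,0,50, 0.18,-0.97,0,0,50, 0.18,-0.97,0,0,50]' >/dev/null
python3 -m handwheel '[0.06,-0.32,0,0,50, 0.12,-0.65,0,0,50, 0.18,-0.97,0,0,50, 0.18,-0.97,0,0,50]' >/dev/null
python3 -m handwheel '[0.06,-0.32,0,0,50, 0.12,-0.65,0,0,50, 0.18,-0.97,0,0,50, 0.18,-0.97,0,0,50]'
```

```text
time: 3.68
eef_pos: [0.448, 0.0826, 0.2294]
tcp_rot: [1.0, 0.016, -0.004, -0.013]
ft_force: [0.6, -1.0, -0.6]
finger_gap: 0.0498
```

```bash
python3 -m handwheel '[0.13,-0.35,0,-0.07,50, 0.264,-0.696,0,-0.14,50, 0.264,-0.696,0,-0.202,50, 0.264,-0.696,0,-0.202,50, 0.264,-0.696,0,-0.202,50]'
cat >> h.py <<'E'
from scipy.spatial.transform import Rotation as Ro
def goto(x,y,z,yawdeg):
    "print normalised shift/turn to reach target; yaw = world angle of tool x"
    s=bot.observe();R=Ro.from_quat(s['tcp_rot']).as_matrix();d=R.T@(np.array([x,y,z])-s['eef_pos'])
    yaw=np.degrees(np.arctan2(R[1,0],R[0,0]));print('pos',np.round(s['eef_pos'],4),'yaw',round(yaw,2),'tilt',np.round(R[:2,2],4),'gap',round(s['finger_gap'],4),'F',np.round(s['ft_force'],1),'t',round(s['time'],2))
    print('shift',np.round(d/.12,3),'turn',round(-(((yawdeg-yaw+180)%360)-180)/90,3))
E
python3 -c "
from h import *
goto(.4773,.167,.1,20)"
```

```text
time: 4.1
eef_pos: [0.4774, 0.1658, 0.2311]
tcp_rot: [0.985, 0.174, -0.002, -0.013]
ft_force: [-0.2, -0.2, -0.3]
finger_gap: 0.05
pos [0.4774 0.1658 0.2311] yaw 20.0 tilt [-0.0088  0.0243] gap 0.05 F [-0.2 -0.2 -0.3] t 4.1
shift [0.003 0.019 1.092] turn -0.0
```

```bash
python3 -m handwheel '[0,0.01,0.3,0,50, 0,0.01,0.6,0,50, 0,0.01,0.9,0,50, 0,0.01,0.9,0,50, 0,0.01,0.9,0,50]'
python3 - <<'E'
from h import *
goto(.4773,.167,.038,20)
s=bot.camera('side');t=bot.camera('top');cv2.imwrite('pics/v1.png',np.hstack([crop(s,265,280,80,80,5),crop(t,130,215,80,80,5)]))
E
```

```text
time: 4.52
eef_pos: [0.4753, 0.1653, 0.1218]
tcp_rot: [0.985, 0.172, -0.005, -0.013]
ft_force: [1.7, -0.4, -0.1]
finger_gap: 0.0501
pos [0.4753 0.1653 0.1218] yaw 19.82 tilt [-0.0145  0.0233] gap 0.0501 F [ 1.7 -0.4 -0.1] t 4.52
shift [0.024 0.011 0.698] turn -0.002
```

View pics/v1.png

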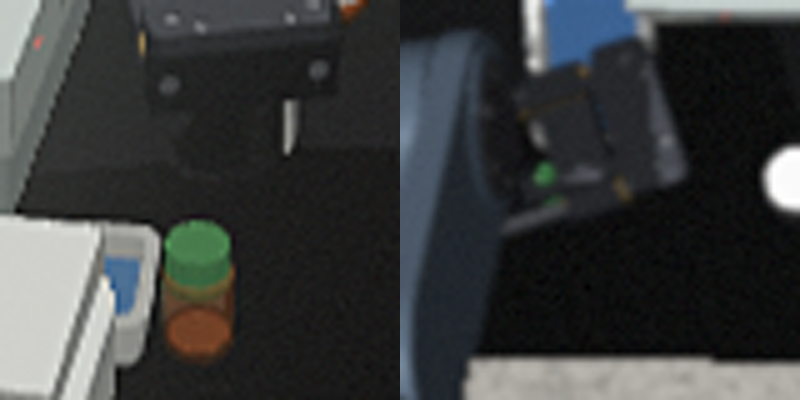

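The vial stands clear under the gripper, and the body clears the tray and the device. Descending and gripping.

```bash
python3 -m handwheel '[0.01,0,0.23,0,50, 0.024,0.01,0.46,0,50, 0.024,0.01,0.6,0,50, 0.024,0.01,0.69,0,50, 0.024,0.01,0.69,0,50]' 
python3 -m handwheel '[0,0,0,0,25, 0,0,0,0,20, 0,0,0,0,20, 0,0,0,0,20, 0,0,0,0,20]' 15
python3 -c "
from h import *
goto(.4773,.167,.038,20)"
```

```text
time: 5.03
eef_pos: [0.4813, 0.1679, 0.0421]
tcp_rot: [0.985, 0.172, -0.001, -0.012]
ft_force: [1.0, -0.3, 0.6]
finger_gap: 0.0498
time: 5.45
eef_pos: [0.4821, 0.168, 0.0432]
tcp_rot: [0.985, 0.172, 0.0, -0.012]
ft_force: [-0.1, 0.5, 4.6]
finger_gap: 0.0285
pos [0.4821 0.168  0.0432] yaw 19.86 tilt [-0.0034  0.0245] gap 0.0285 F [-0.1  0.5  4.6] t 5.45
shift [-0.041 -0.005  0.043] turn -0.002
```

```bash
python3 -m handwheel '[0,0,-0.15,0,20, 0,0,-0.4,0,20, 0,0,-0.7,0,20, 0,0,-0.9,0,20, 0,0,-0.9,0,20]'
python3 - <<'E'
from h import *
goto(.448,.1,.15,20)
s=bot.camera('side');print(s['color'].shape);cv2.imwrite('pics/v2.png',crop(s,250,230,100,75,6))
E
```

```text
time: 5.87
eef_pos: [0.4859, 0.1658, 0.1561]
tcp_rot: [0.985, 0.173, 0.006, -0.012]
ft_force: [0.4, 0.2, 0.5]
finger_gap: 0.0289
pos [0.4859 0.1658 0.1561] yaw 19.87 tilt [0.0074 0.0256] gap 0.0289 F [0.4 0.2 0.5] t 5.87
shift [-0.484  0.409  0.034] turn -0.001
(480, 640, 3)
```

View pics/v2.png

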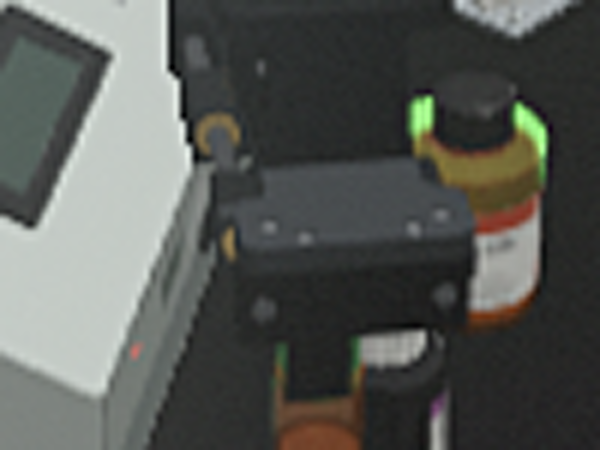

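The vial is held (finger at crop (323,370), vial at (317,400)). I'll raise it and carry it clear of the centrifuge and the bottles.

```bash
python3 -m handwheel '[-0.15,0.1,-0.15,0,20, -0.35,0.2,-0.3,0,20, -0.55,0.386,-0.375,0,20, -0.55,0.386,-0.375,0,20, -0.55,0.386,-0.375,0,20]' 
python3 -m handwheel '[-0.085,0.235,0,0,20, -0.17,0.47,0,0,20, -0.257,0.705,0,0,20, -0.342,0.94,0,0,20, -0.342,0.94,0,0,20]' 
python3 -m handwheel '[-0.085,0.235,0,0,20, -0.17,0.47,0,0,20, -0.257,0.705,0,0,20, -0.342,0.94,0,0,20, -0.342,0.94,0,0,20]' 
python3 -m handwheel '[-0.085,0.235,0,0,20, -0.17,0.47,0,0,20, -0.257,0.705,0,0,20, -0.342,0.94,0,0,20, -0.342,0.94,0,0,20]' 
python3 -c "
from h import *
goto(.5,-.381,.16,20)"
```

```text
time: 6.33
eef_pos: [0.4369, 0.0977, 0.1967]
tcp_rot: [0.985, 0.171, 0.003, -0.012]
ft_force: [0.2, 0.3, -0.6]
finger_gap: 0.0291
time: 6.75
eef_pos: [0.4379, -0.026, 0.1926]
tcp_rot: [0.985, 0.169, 0.003, -0.011]
ft_force: [0.4, -0.2, -1.4]
finger_gap: 0.0288
time: 7.17
eef_pos: [0.4391, -0.1503, 0.1889]
tcp_rot: [0.986, 0.168, 0.004, -0.01]
ft_force: [0.4, -0.4, -0.6]
finger_gap: 0.0291
time: 7.58
eef_pos: [0.4398, -0.2752, 0.1855]
tcp_rot: [0.986, 0.166, 0.005, -0.008]
ft_force: [-1.1, -0.3, -0.0]
finger_gap: 0.0288
pos [ 0.4398 -0.2752  0.1855] yaw 19.15 tilt [0.0073 0.0172] gap 0.0288 F [-1.1 -0.3 -0. ] t 7.58
shift [0.182 1.    0.201] turn -0.009
```

```bash
python3 -m handwheel '[0.05,0.25,0.05,0,20, 0.09,0.5,0.1,0,20, 0.14,0.75,0.15,0,20, 0.182,1,0.2,-0.009,20, 0.182,1,0.2,-0.009,20]' 
python3 -m handwheel '[0,0,0.1,0,20, 0,0,0.25,0,20, 0,0,0.4,0,20, 0,0,0.4,0,20, 0,0,0.4,0,20]'
python3 - <<'E'
from h import *
goto(.5,-.381,.11,20)
s=bot.camera('side');t=bot.camera('top');cv2.imwrite('pics/v3.png',np.hstack([crop(s,300,165,50,75,8),crop(t,330,205,50,75,8)]))
E
```

```text
time: 8.0
eef_pos: [0.5035, -0.3845, 0.1578]
tcp_rot: [0.985, 0.173, 0.006, -0.006]
ft_force: [-0.0, -1.0, -0.4]
finger_gap: 0.0288
time: 8.42
eef_pos: [0.5038, -0.3812, 0.108]
tcp_rot: [0.985, 0.174, 0.005, -0.008]
ft_force: [0.1, -0.2, 0.4]
finger_gap: 0.0289
pos [ 0.5038 -0.3812  0.108 ] yaw 20.0 tilt [0.0069 0.0182] gap 0.0289 F [ 0.1 -0.2  0.4] t 8.42
shift [-0.029 -0.013 -0.017] turn -0.0
```

View pics/v3.png

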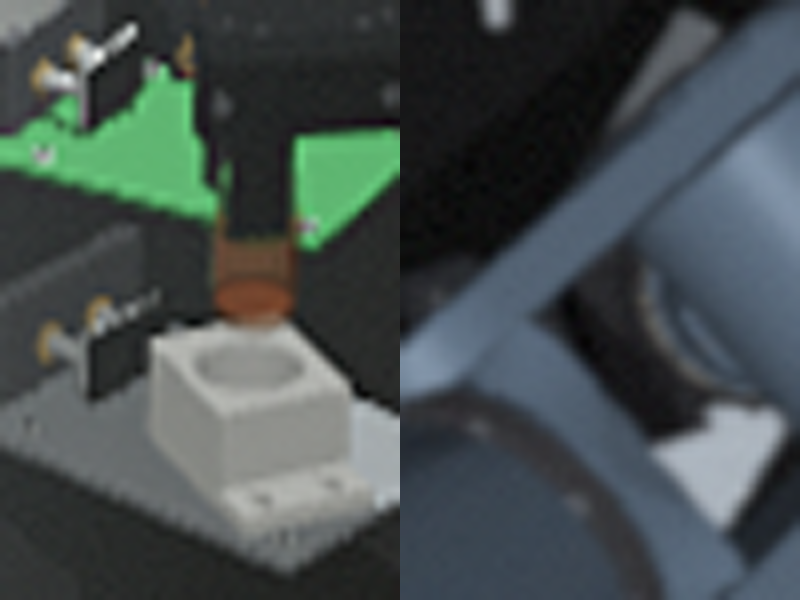

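Run:
```python
from fit import *
s=bot.camera('side')
v=px((300,165),8,[[255,297]])[0];w=px((300,165),8,[[247,366]])[0]
print(v,w)
for z in(.060,.065,.068):print('vial',z,ray_z(s,v,z))
print('well',ray_z(s,w,.046))
print('pred vial',proj(s,[.4995,-.382,.065]),'pred well',proj(s,[.4995,-.381,.046]))
p,r=fit([s],None,[(0,[[.03,.026,.04],[-.03,.026,.04],[-.03,-.026,.04],[0,0,.04]],px((300,165),8,[[152,340],[225,415],[350,382],[247,366]]))],.006);print(p,np.abs(r).max())
```

```text
[331.4375 201.6875] [330.4375 210.3125]
vial 0.06 [ 0.49963433 -0.4058779   0.06      ]
vial 0.065 [ 0.49844562 -0.39670549  0.065     ]
vial 0.068 [ 0.49773239 -0.39120205  0.068     ]
well [ 0.49825109 -0.378894    0.046     ]
pred vial [[330.34774618 204.03022281]] pred well [[330.11814057 209.92530339]]
[ 0.49771453 -0.38158279 -0.94374303  0.        ] 0.4257018199808158
```

```bash
python3 -m handwheel '[0.012,-0.004,0.05,0,20, 0.012,-0.004,0.1,0,20, 0.012,-0.004,0.13,0,20, 0.012,-0.004,0.13,0,20, 0.012,-0.004,0.13,0,20]' 8
python3 - <<'E'
from h import *
goto(.505,-.3802,.075,20)
s=bot.camera('side');cv2.imwrite('pics/v4.png',crop(s,310,180,45,50,12))
E
```

```text
time: 8.98
eef_pos: [0.506, -0.3823, 0.0948]
tcp_rot: [0.985, 0.173, 0.006, -0.006]
ft_force: [-0.2, -0.1, -0.1]
finger_gap: 0.0289
pos [ 0.506  -0.3823  0.0948] yaw 19.96 tilt [0.0105 0.0138] gap 0.0289 F [-0.2 -0.1 -0.1] t 8.98
shift [-0.004 -0.018  0.165] turn -0.0
```

View pics/v4.png

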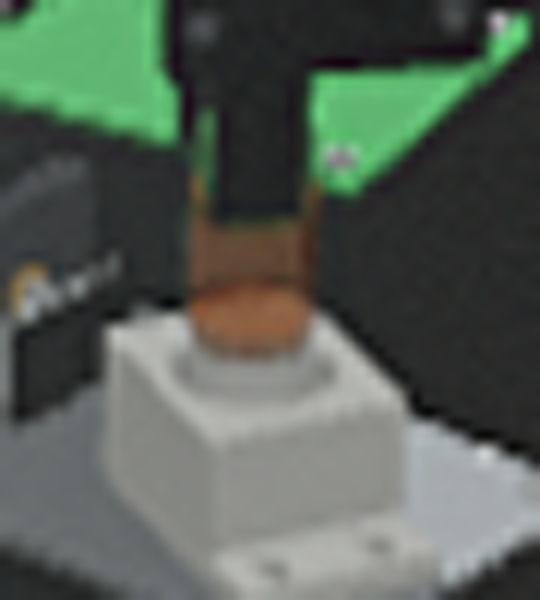

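The side view shows the vial just above the well: vial columns 189–312, well 172–338, so the vial is about 1 mm too far in +x. I'll check the depth direction numerically.

Run:
```python
from h import *
s=bot.camera('side');im=s['color'].astype(int)
for r in range(194,222):print(r,im[r,327:334].mean(1).round().astype(int).tolist() if 0 else [tuple(im[r,c]) for c in(329,331)])
for uv,z in(((330.4,209.5),.0516),((330.7,213),.046)):print(ray_z(s,uv,z))
o=bot.observe()['eef_pos'];print(proj(s,o))
```

```text
194 [(np.int64(34), np.int64(35), np.int64(35)), (np.int64(37), np.int64(41), np.int64(39))]
195 [(np.int64(36), np.int64(38), np.int64(37)), (np.int64(37), np.int64(39), np.int64(39))]
196 [(np.int64(35), np.int64(37), np.int64(40)), (np.int64(33), np.int64(35), np.int64(35))]
197 [(np.int64(30), np.int64(34), np.int64(37)), (np.int64(26), np.int64(28), np.int64(33))]
198 [(np.int64(49), np.int64(53), np.int64(42)), (np.int64(65), np.int64(69), np.int64(47))]
199 [(np.int64(90), np.int64(72), np.int64(54)), (np.int64(89), np.int64(77), np.int64(52))]
200 [(np.int64(102), np.int64(73), np.int64(54)), (np.int64(97), np.int64(73), np.int64(55))]
201 [(np.int64(100), np.int64(72), np.int64(55)), (np.int64(98), np.int64(71), np.int64(53))]
202 [(np.int64(92), np.int64(65), np.int64(50)), (np.int64(89), np.int64(66), np.int64(46))]
203 [(np.int64(96), np.int64(62), np.int64(44)), (np.int64(90), np.int64(57), np.int64(39))]
204 [(np.int64(115), np.int64(70), np.int64(48)), (np.int64(121), np.int64(78), np.int64(52))]
205 [(np.int64(137), np.int64(91), np.int64(64)), (np.int64(134), np.int6
[... 995 characters left out ...]

216 [(np.int64(157), np.int64(158), np.int64(154)), (np.int64(149), np.int64(150), np.int64(147))]
217 [(np.int64(140), np.int64(142), np.int64(137)), (np.int64(142), np.int64(143), np.int64(139))]
218 [(np.int64(143), np.int64(144), np.int64(139)), (np.int64(143), np.int64(144), np.int64(140))]
219 [(np.int64(145), np.int64(146), np.int64(142)), (np.int64(143), np.int64(145), np.int64(140))]
220 [(np.int64(143), np.int64(144), np.int64(140)), (np.int64(143), np.int64(145), np.int64(140))]
221 [(np.int64(145), np.int64(146), np.int64(142)), (np.int64(143), np.int64(144), np.int64(139))]
[ 0.49775585 -0.37370289  0.0516    ]
[ 0.49520042 -0.36331807  0.046     ]
[[328.35091459 194.48359967]]
```

Run:
```python
from h import *
s=bot.camera('side')
print('initial bottom front edge at z=0',ray_z(s,(304.4,350.5),0),'pred v for y=.168+.016', proj(s,[.4773,.184,0]))
# predicted rows now, vial axis y=-.3827, z bottom .0516
print('pred vial front edge',proj(s,[.5015,-.3827+.016,.0516]),'well rim front',proj(s,[.4995,-.381+.0195,.046]),'cap-top c', proj(s,[.5015,-.3827,.1096]))
# green cap top visible in original at known pose
```

```text
initial bottom front edge at z=0 [0.47364733 0.1740562  0.        ] pred v for y=.168+.016 [[301.93268881 353.34121585]]
pred vial front edge [[328.76564371 210.53937461]] well rim front [[329.13465147 213.16409236]] cap-top c [[330.12112948 190.15277771]]
```

```bash
python3 -m handwheel '[-0.004,-0.013,0,0,20, -0.006,-0.014,0.05,0,20, -0.006,-0.014,0.1,0,20, -0.006,-0.014,0.15,0,20, -0.006,-0.014,0.15,0,20]'
python3 - <<'E'
from h import *
goto(.5045,-.381,.0595,20)
s=bot.camera('side');cv2.imwrite('pics/v5.png',crop(s,310,180,45,50,12))
E
```

```text
time: 9.55
eef_pos: [0.5043, -0.3802, 0.0755]
tcp_rot: [0.985, 0.173, 0.006, -0.007]
ft_force: [0.1, 1.1, -0.2]
finger_gap: 0.029
pos [ 0.5043 -0.3802  0.0755] yaw 19.96 tilt [0.0091 0.0154] gap 0.029 F [ 0.1  1.1 -0.2] t 9.55
shift [-0.003  0.008  0.133] turn -0.0
```

View pics/v5.png

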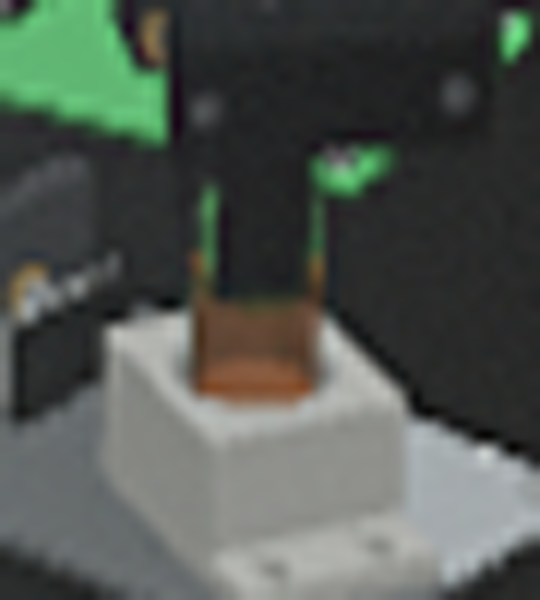

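The vial is inside the well (columns 190–320, front rim at row ~400) with no contact force. Lowering to just above the bottom.

```bash
python3 -m handwheel '[0,0,0.04,0,20, 0,0,0.08,0,20, 0,0,0.11,0,20, 0,0,0.13,0,20, 0,0,0.13,0,20]'
python3 -m handwheel '[0,0,0.005,0,20, 0,0,0.01,0,20, 0,0,0.015,0,20, 0,0,0.015,0,20]'
python3 -c "
from h import *
goto(.5045,-.381,.0572,20)"
```

```text
time: 10.02
eef_pos: [0.5044, -0.3798, 0.0596]
tcp_rot: [0.985, 0.173, 0.006, -0.007]
ft_force: [-0.1, 0.2, -0.7]
finger_gap: 0.029
time: 10.35
eef_pos: [0.5045, -0.3799, 0.0579]
tcp_rot: [0.985, 0.173, 0.006, -0.007]
ft_force: [-0.2, -0.4, -0.5]
finger_gap: 0.0292
pos [ 0.5045 -0.3799  0.0579] yaw 19.96 tilt [0.0088 0.0157] gap 0.0292 F [-0.2 -0.4 -0.5] t 10.35
shift [-0.003  0.009  0.005] turn -0.0
```

```bash
python3 -m handwheel '[0,0,0.006,0,20, 0,0,0.012,0,20, 0,0,0.012,0,20]'
python3 -m handwheel '[0,0,0,0,34, 0,0,0,0,45, 0,0,0,0,50, 0,0,0,0,50, 0,0,0,0,50]'
python3 -m handwheel '[0,0,-0.2,0,60, 0,0,-0.5,0,60, 0,0,-0.9,0,60, 0,0,-0.9,0,60, 0,0,-0.9,0,60]'
python3 - <<'E'
from h import *
goto(.5,-.381,.12,20)
s=bot.camera('side');t=bot.camera('top');cv2.imwrite('pics/v6.png',np.hstack([crop(s,310,180,45,50,12),crop(t,335,215,45,50,12)]))
E
```

```text
time: 10.6
eef_pos: [0.5049, -0.38, 0.0572]
tcp_rot: [0.985, 0.173, 0.006, -0.007]
ft_force: [0.4, 0.4, 3.7]
finger_gap: 0.0288
time: 11.02
eef_pos: [0.5048, -0.3799, 0.057]
tcp_rot: [0.985, 0.173, 0.006, -0.007]
ft_force: [0.0, -0.5, -0.5]
finger_gap: 0.0482
time: 11.43
eef_pos: [0.5056, -0.3837, 0.1689]
tcp_rot: [0.985, 0.173, 0.008, -0.003]
ft_force: [-0.6, -0.2, 0.2]
finger_gap: 0.0596
pos [ 0.5056 -0.3837  0.1689] yaw 19.96 tilt [0.0152 0.0091] gap 0.0596 F [-0.6 -0.2  0.2] t 11.43
shift [-0.043 -0.035  0.407] turn -0.0
```

View pics/v6.png

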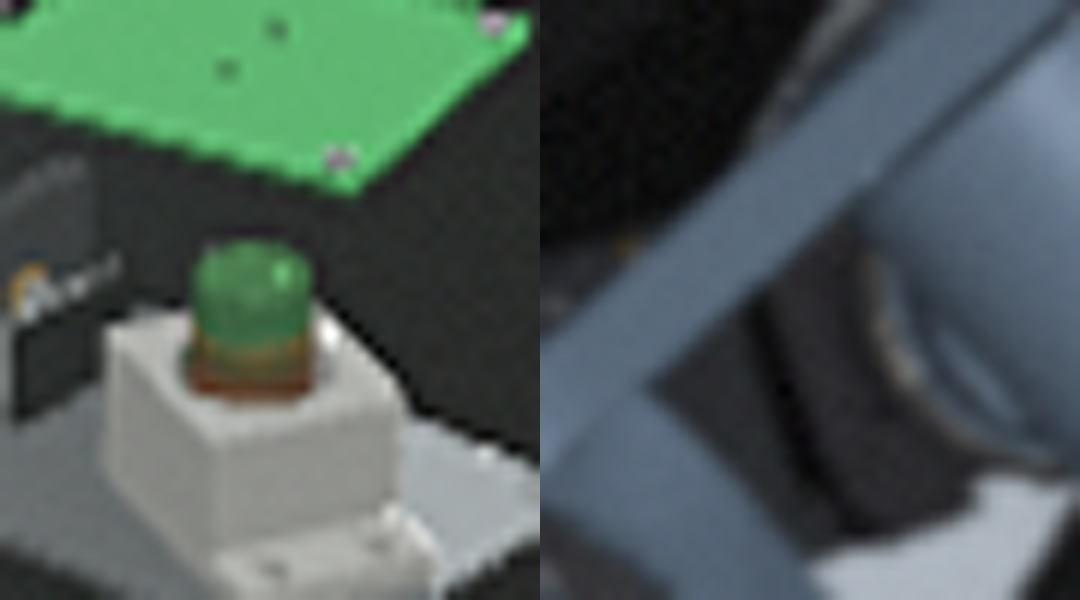

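The vial stands upright in the well (cap at crop (252,275)), and the holder hasn't moved. Next I'll turn the gripper over the holder and refine the plate pose from the first top picture.

```bash
python3 -m handwheel '[-0.02,-0.02,0,0.079,80, -0.043,-0.02,0.1,0.158,80, -0.043,-0.02,0.1,0.237,80, -0.043,-0.02,0.1,0.316,80, -0.043,-0.02,0.1,0.39,80]' >/dev/null
python3 -m handwheel '[0,0,0,0.079,80, 0,0,0,0.158,80, 0,0,0,0.237,80, 0,0,0,0.316,80, 0,0,0,0.39,80]'
python3 - <<'E'
from fit import *
t=bot.camera('top');im=cv2.imread('pics/top0.png');print(np.round(bot.observe()['joint_pos'],2))
g=im.max(2).astype(np.uint8);g[:, :332]=0;g[:200]=0;g[280:]=0;g[:,405:]=0
m=(g>75).astype(np.uint8);m=cv2.morphologyEx(m,cv2.MORPH_OPEN,np.ones((3,3)))
n,l,st,ce=cv2.connectedComponentsWithStats(m);k=1+np.argmax(st[1:,4]);print(st[k])
c=cv2.findContours((l==k).astype(np.uint8),0,2)[0];c=max(c,key=len)
box=cv2.boxPoints(cv2.minAreaRect(c));print(box)
W=np.array([ray_z(t,b,.006) for b in box]);print(W.round(4));
for i in range(4):
    d=W[(i+1)%4]-W[i];print(np.linalg.norm(d[:2]).round(4),np.degrees(np.arctan2(d[1],d[0])).round(2))
print('centre',W.mean(0))
goto(.4995,-.381,.10,-55.3)
E
```

```text
time: 12.37
eef_pos: [0.495, -0.3776, 0.1466]
tcp_rot: [0.903, -0.43, -0.005, -0.011]
ft_force: [-0.1, -0.5, -0.2]
finger_gap: 0.0799
[-0.84  0.62  1.5   0.02  1.04  1.61]
[ 335  206   63   70 2348]
[[333.08984 255.94382]
 [364.4831  204.57304]
 [398.5011  225.36182]
 [367.10785 276.7326 ]]
[[ 0.4755 -0.3074  0.006 ]
 [ 0.6247 -0.3964  0.006 ]
 [ 0.5661 -0.4949  0.006 ]
 [ 0.4175 -0.4053  0.006 ]]
0.1737 -30.81
0.1146 -120.78
0.1735 148.91
0.1138 59.31
centre [ 0.52093625 -0.40099454  0.006     ]
pos [ 0.495  -0.3777  0.1466] yaw -51.15 tilt [0.0011 0.0245] gap 0.0798 F [ 0.2 -0.3 -0.7] t 12.42
shift [ 0.052 -0.005  0.388] turn 0.046
```

```bash
python3 -m handwheel '[0.02,0,0.05,0.046,80, 0.052,-0.005,0.15,0.046,80, 0.052,-0.005,0.3,0.046,80, 0.052,-0.005,0.388,0.046,80, 0.052,-0.005,0.388,0.046,80]'
python3 -c "
from h import *
goto(.4995,-.381,.016,-55.3)"
```

```text
time: 12.83
eef_pos: [0.4973, -0.3787, 0.0957]
tcp_rot: [0.886, -0.463, -0.009, -0.013]
ft_force: [-1.3, -0.1, 0.1]
finger_gap: 0.0803
pos [ 0.4973 -0.3787  0.0957] yaw -55.16 tilt [-0.0048  0.0309] gap 0.0803 F [-1.3 -0.1  0.1] t 12.83
shift [0.045 0.005 0.663] turn 0.002
```

```bash
python3 -m handwheel '[0.02,0,0.15,0,80, 0.045,0.005,0.3,0,80, 0.045,0.005,0.45,0,80, 0.045,0.005,0.55,0,80, 0.045,0.005,0.55,0,80]'
python3 -c "
from h import *
goto(.4995,-.381,.016,-55.3)"
```

```text
time: 13.25
eef_pos: [0.498, -0.3796, 0.0267]
tcp_rot: [0.886, -0.463, -0.012, -0.014]
ft_force: [-0.5, -0.3, 1.2]
finger_gap: 0.0798
pos [ 0.498  -0.3796  0.0267] yaw -55.11 tilt [-0.0089  0.0355] gap 0.0798 F [-0.5 -0.3  1.2] t 13.25
shift [ 0.02  -0.003  0.088] turn 0.002
```

```bash
python3 -m handwheel '[0.01,0,0.04,0,80, 0.015,0,0.075,0,80, 0.015,0,0.075,0,80]'
python3 -m handwheel '[0,0,0,0,70, 0,0,0,0,62, 0,0,0,0,55, 0,0,0,0,48, 0,0,0,0,45]' 10
python3 -m handwheel '[0,0,0,0,45, 0,0,0,0,45, 0,0,0,0,45]' 25
python3 - <<'E'
from h import *
goto(.4995,-.381,.016,-30.8)
s=bot.camera('side');
for q in('vial','holder'):
    for d in bot.trace('side',q)[:2]: 
        ys,xs=np.nonzero(d['mask']);print(q,round(d['p'],2),xs.min(),xs.max(),ys.min(),ys.max(),xs.mean(),ys.mean())
E
```

```text
time: 13.5
eef_pos: [0.499, -0.3809, 0.0175]
tcp_rot: [0.886, -0.462, -0.012, -0.014]
ft_force: [-0.5, -0.5, 0.4]
finger_gap: 0.08
time: 13.92
eef_pos: [0.4993, -0.381, 0.0179]
tcp_rot: [0.886, -0.463, -0.012, -0.014]
ft_force: [0.7, 0.1, 0.3]
finger_gap: 0.0543
time: 14.17
eef_pos: [0.4994, -0.3809, 0.0179]
tcp_rot: [0.886, -0.463, -0.012, -0.014]
ft_force: [0.9, 0.6, 0.4]
finger_gap: 0.0519
pos [ 0.4994 -0.3809  0.0179] yaw -55.1 tilt [-0.008   0.0351] gap 0.0519 F [0.9 0.6 0.4] t 14.17
shift [ 0.002 -0.     0.016] turn -0.27
vial 0.51 326 336 201 212 331.14285714285717 206.74107142857142
holder 0.89 323 346 208 231 334.52957746478876 220.61408450704226
```

```bash
python3 -c "
from h import *
goto(.5019,-.3914,.0185,-30.8)"
```

```text
pos [ 0.4994 -0.3809  0.018 ] yaw -55.1 tilt [-0.008   0.0351] gap 0.0519 F [ 2.  -0.5  0.4] t 14.32
shift [ 0.083  0.032 -0.008] turn -0.27
```

```bash
python3 -m handwheel '[0.02,0.008,-0.002,-0.06,45, 0.04,0.016,-0.004,-0.12,45, 0.06,0.024,-0.006,-0.18,45, 0.083,0.032,-0.008,-0.24,45, 0.083,0.032,-0.008,-0.27,45]'
python3 -m handwheel '[0,0,0,0,45, 0,0,0,0,45]'
python3 - <<'E'
from fit import *
goto(.5019,-.3914,.0185,-30.8)
s=bot.camera('side');cv2.imwrite('pics/v7.png',crop(s,280,165,75,75,8))
for q in('vial','holder'):
    for d in bot.trace('side',q)[:2]: 
        ys,xs=np.nonzero(d['mask']);print(q,round(d['p'],2),xs.min(),xs.max(),ys.min(),ys.max(),xs.mean(),ys.mean())
E
```

```text
time: 14.73
eef_pos: [0.5012, -0.3909, 0.0183]
tcp_rot: [0.964, -0.264, -0.009, -0.016]
ft_force: [-0.8, 1.7, 0.6]
finger_gap: 0.0517
time: 14.9
eef_pos: [0.5012, -0.391, 0.0183]
tcp_rot: [0.964, -0.264, -0.009, -0.016]
ft_force: [-0.2, 0.2, -0.5]
finger_gap: 0.0518
pos [ 0.5012 -0.391   0.0183] yaw -30.64 tilt [-0.0097  0.0366] gap 0.0518 F [-0.2  0.2 -0.5] t 14.9
shift [ 0.007 -0.    -0.002] turn 0.002
vial 0.52 329 336 201 211 332.7260273972603 206.13698630136986
holder 0.83 318 349 205 227 335.5 217.18041237113403
```

View pics/v7.png

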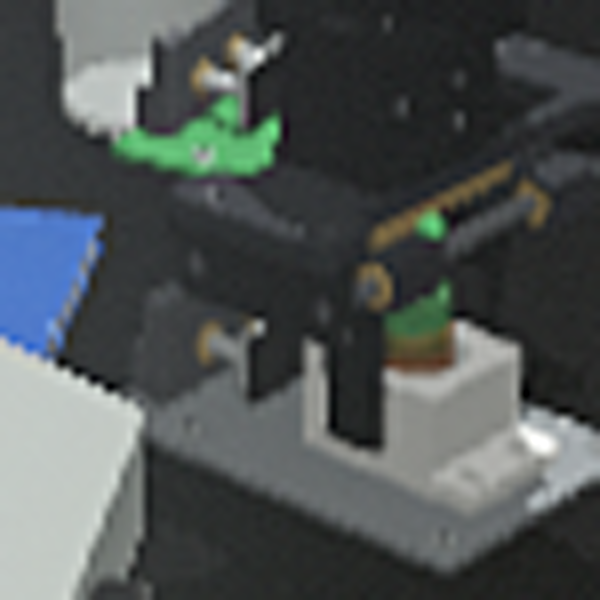

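The holder is gripped square on the plate (holder around crop (430,400), pad at (270,360) ahead of it) and the vial is in its well. Now I'll advance and feel for the pad.

```bash
python3 -c "
from h import *
goto(.5200,-.4021,.0185,-30.8)"
```

```text
pos [ 0.5012 -0.391   0.0183] yaw -30.63 tilt [-0.0097  0.0366] gap 0.0521 F [ 0.3 -0.4  0.3] t 15.05
shift [ 0.182 -0.    -0.007] turn 0.002
```

```bash
cat >> h.py <<'E'
def push(n=4):
    s=bot.observe();p=s['eef_pos'];d=np.array([.859,-.512]);o=np.array([.5105,-.3965])
    F=[]
    for _ in range(n): F.append(bot.observe()['ft_force']);bot.camera('side')
    F=np.mean(F,0);R=Ro.from_quat(s['tcp_rot']).as_matrix()
    print('fx',round(float((p[:2]-o)@d)*1e3,1),'fy',round(float((p[:2]-o)@[.512,.859])*1e3,1),'z',round(p[2],4),'push',round(-F[:2]@d,2),'Fz',round(F[2],2),'yaw',round(np.degrees(np.arctan2(R[1,0],R[0,0])),2),'gap',round(s['finger_gap'],4),'t',round(s['time'],2))
E
python3 -m handwheel '[0.03,0,-0.001,0,45, 0.07,0,-0.003,0,45, 0.12,0,-0.005,0,45, 0.16,0,-0.007,0,45, 0.182,0,-0.007,0,45]'
python3 -m handwheel '[0,0,0,0,45, 0,0,0,0,45]' >/dev/null; python3 -c "
from h import *
push()"
python3 -m handwheel '[0.01,0,0,0,45, 0.02,0,0,0,45, 0.033,0,-0.001,0,45, 0.033,0,-0.001,0,45, 0.033,0,-0.001,0,45]'
python3 -c "
from h import *
push()"
```

```text
time: 15.47
eef_pos: [0.5212, -0.403, 0.0184]
tcp_rot: [0.964, -0.264, -0.009, -0.016]
ft_force: [-0.6, 0.3, -1.3]
finger_gap: 0.0523
fx 13.0 fy -0.1 z 0.0183 push 0.2 Fz 0.01 yaw -30.62 gap 0.0518 t 15.63
time: 16.25
eef_pos: [0.5247, -0.405, 0.0183]
tcp_rot: [0.964, -0.264, -0.009, -0.016]
ft_force: [-2.4, 1.7, 0.8]
finger_gap: 0.0523
fx 16.5 fy -0.0 z 0.0183 push 2.47 Fz 0.5 yaw -30.63 gap 0.0523 t 16.25
```

```bash
python3 -m handwheel '[0.01,0,0,0,45, 0.02,0,0,0,45, 0.03,0,-0.001,0,45, 0.03,0,-0.001,0,45, 0.03,0,-0.001,0,45]' 35 >/dev/null
python3 -c "
from h import *
push()"
python3 -m handwheel '[0.01,0,0,0,45, 0.02,0,0,0,45, 0.025,0,-0.001,0,45, 0.025,0,-0.001,0,45, 0.025,0,-0.001,0,45]' >/dev/null
python3 -c "
from h import *
push(8)"
```

```text
fx 19.4 fy -0.0 z 0.0183 push 4.97 Fz 2.32 yaw -30.62 gap 0.0518 t 16.87
fx 21.0 fy -0.0 z 0.0182 push 6.52 Fz 2.88 yaw -30.6 gap 0.0517 t 17.48
```

```bash
python3 -m handwheel '[0.01,0,-0.001,0,45, 0.01,0,-0.001,0,45, 0.01,0,-0.001,0,45, 0.01,0,-0.001,0,45, 0.01,0,-0.001,0,45]' >/dev/null
python3 - <<'E'
from h import *
push(12)
s=bot.camera('side');cv2.imwrite('pics/v8.png',crop(s,280,165,75,75,8))
push(4)
E
```

```text
fx 21.0 fy -0.0 z 0.0183 push 6.13 Fz 2.64 yaw -30.59 gap 0.0518 t 18.3
fx 21.0 fy 0.0 z 0.0183 push 5.88 Fz 2.44 yaw -30.59 gap 0.0515 t 18.95
```

View pics/v8.png

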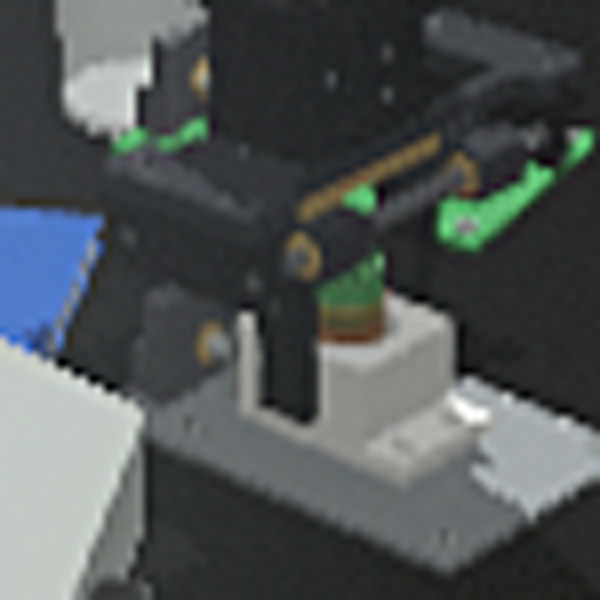

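The picture shows the holder square against the pad, with the guide pin at crop (210,340) shorter than before, and the vial upright at (350,310). The push is about 6 N, so I'll add about 1.5 mm to reach mid travel.

```bash
python3 -m handwheel '[0.01,0,-0.001,0,45, 0.02,0,-0.001,0,45, 0.022,0,-0.001,0,45, 0.022,0,-0.001,0,45, 0.022,0,-0.001,0,45]' >/dev/null
python3 -m handwheel '[0,0,0,0,45, 0,0,0,0,45, 0,0,0,0,45, 0,0,0,0,45, 0,0,0,0,45]' >/dev/null
python3 - <<'E'
from h import *
push(10)
print(np.abs(bot.observe()['joint_velocities']).max())
for q in('vial','holder','bottle_mid','bottle_big'):
    for d in bot.trace('side',q)[:1]: 
        ys,xs=np.nonzero(d['mask']);print(q,round(d['p'],2),xs.min(),xs.max(),ys.min(),ys.max(),xs.mean(),ys.mean())
E
```

```text
fx 21.9 fy -0.0 z 0.0183 push 4.96 Fz 1.53 yaw -30.56 gap 0.0519 t 19.98
0.0018526763836650467
holder 0.6 317 339 203 223 328.4406779661017 214.23050847457628
bottle_mid 0.93 304 324 276 315 313.62833099579245 296.48387096774195
bottle_big 0.61 318 339 242 284 328.507299270073 263.41970802919707
```

```bash
python3 -m handwheel '[0.01,0,0,0,45, 0.02,0,0,0,45, 0.028,0,-0.001,0,45, 0.028,0,-0.001,0,45, 0.028,0,-0.001,0,45]' >/dev/null
python3 - <<'E'
from h import *
push(10);push(10)
print(np.abs(bot.observe()['joint_velocities']).max())
E
```

```text
fx 23.3 fy 0.0 z 0.0183 push 8.39 Fz 4.45 yaw -30.56 gap 0.0516 t 21.1
fx 23.3 fy 0.0 z 0.0183 push 8.41 Fz 4.49 yaw -30.56 gap 0.0517 t 21.6
0.001988719172325912
```

```bash
python3 -c "
from h import *
print(bot.job_done());push(2)"
```

```text
the job is handed in; nothing more can be done
None
the job is handed in; nothing more can be done
```

The job is handed in at 21.6 s. The vial stands in the holder's well, and the arm is holding the holder against the sprung stop.

**Vial:** I lowered the green-capped vial until it touched the bottom (about 3.7 N) and let it go there. The last picture, taken about 2 mm before the final push position, shows it upright in the well. The last trace after that did not find it, because the gripper partly hides it, and I could not confirm its state again.

**Holder:** I gripped it across its width (51.8 mm measured, 52 mm given), turned it square and pushed it along the plate's centre line.

**Final readings:**

| Check | Result |
|---|---|
| Wrist push | steady at 8.4 N |
| Estimated pad travel | about 9–10 mm (6.5–7 N) |
| Offset from my estimated centre line | about 0 mm |
| Squareness to the plate | within about 0.3° of my estimate |
| Joints | practically still |

**Disagreements:**
- **Push force:** the wrist reads more than the spring force I estimate. I put that down to friction on the plate, since it read 5 N after the arm relaxed and over 8 N after advancing. The pad's travel was not measured directly.
- **Cameras:** the two cameras disagreed by about 4 mm in x, so I used the mean of the two.
- **Tool tilt:** the tool picked up about 2° of tilt that the moves could not correct.

The two large bottles traced at their starting positions near the end. I did not check the tape again, but nothing passed near it.

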